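Lock the filter cartridge into the suction unit

ROBOT

A 6-joint arm with a two-finger parallel gripper is mounted at the origin on a cart in front of the work surface, level with it; the furniture and walls round the work are solid. World frame = base frame: x ahead of the robot, y to its left, z up, the work surface at z = 0. Lengths are in m, angles in rad, forces in N, time in s.
With the tool pointing down it reaches from about 0.3 to 0.775 m from the base axis. Payload 14.6 kg.
Tool frame: the origin (TCP) lies at the centre of the arm's flange, where the gripper is bolted on; the fingertips stand 199 mm ahead of it and the grasp point (between the pads) lies 180 mm ahead of it; z points along the fingers, y is the line along which they close (so a half turn about z gives the same grasp; the last joint's range is limited). The gripper opens to 94 mm and grips with 3 to 60 N. Pads are 16 mm wide; open, the fingers measure 119 mm over their backs; the gripper's body (75 mm by 177 mm) begins 78 mm behind the grasp point.
Start: joints at [1.052, 0.3, 1.521, -0, 1.321, -0.067], TCP at [0.24, 0.495, 0.405] pointing down, gripper open.
Joint ranges: [-3.03, 3.03], [-0.79, 2.21], [0.23, 2.52], [-1.04, 4.18], [0, 3.07], [-2.55, 2.55]. Speed limits (rad/s): [2.22, 2.22, 2.57, 3.14, 3.14, 3.14].

INTERFACE

Orientations are given as [roll, pitch, yaw] about the fixed x, y, z axes, in that order (R = Rz(yaw) Ry(pitch) Rx(roll)).
In Python, from station import ctrl gives the robot as it stands. The module is installed in compiled form; this text tells all that it offers.
- The arm moves only by the tool servo_tool, never from a script. Its argument "motion" is a list of rows, each a list of 5 numbers: the closure, from 0 (fully open) to 1 (shut), then the shift along the world's x, y, z in cm, then the turn about the world's z in degrees. A call has 1 to 20 rows; each row is the pose to reach, as a shift and turn from the pose commanded when the call began; what a row does not reach only later rows make up. A row lasts 1/8 s, in which the tool goes at most 62.5 mm and 10.7 degrees, less where a joint would pass 70% of its speed; a pose out of reach is approached as far as the arm can. A call with a gripper value outside its range is refused whole. The fingers move at their own pace and stop on an object; "squeeze" is the grip in N (left out, the last holds). Time passes only in rows, so rows that repeat a pose let the fingers close. It gives the time, the measured TCP pose, the force, the opening and the grip force at its end, in the units of the state.
- ctrl.get_obs(): the state, without advancing time (a new reading comes with each control period).
- ctrl.camera(name): name is "side" or "top" or "wrist"; returns a dict with "image" (480x640x3 uint8, red, green, blue), "fx", "fy", "cx", "cy" (pixels), "camera_from_world" (4x4, takes a point from world to camera coordinates); the wrist camera has in their place "hand_eye" (4x4, takes a point from camera to tool coordinates, whose origin is the TCP and whose axes are the flange's). Camera axes: x right, y up, looking along -z (the intrinsics and any distortion apply to the point x, -y, -z); pixel columns grow to the right and rows downward; lengths in m; the calibration is good to about 2 mm. A picture is of the moment at which its call begins: read the wrist's pose just before it. There is no depth.
- ctrl.hand_in(): hands the job in; it is judged then, once.
The state is a dict: "time_s": time; "qpos": joint angles; "joint_vel": joint speeds; "tau": joint torques, N m; "ee_pos": TCP position; "eef_rot": TCP orientation; "force": force on the tool from outside, world axes, zero at the start; "moment": the same for the moment, N m; "grip_width": finger opening in m; "grip_force": force on a finger pad.
Only numpy, scipy, OpenCV 4.12 (cv2) and the standard library are available. Lean on these libraries where they do the work, as an engineer would, in place of code of your own. Each camera call takes 0.05 s, during which the arm holds its last target. There are 200 camera calls.

TASK

Fit the filter cartridge into the collar of the suction unit: find the notches with its two lugs, push it in against the spring, turn it a quarter clockwise and let the spring lift it into its catch so that it is locked fully home. Let go of it, and leave the rolls and the carton beside it where they are.

Things in the scene. Friction and masses are not known exactly. Their poses are not given: they have to be found in the camera images.
- filter_cartridge: Filter cartridge, 98 mm tall, about 0.2 kg, standing upright loose on the bench. Origin: centre of its underside; z: its axis, up to the grip. Grey round body 44 mm in diameter, z = 0 to 44 mm (foot bevelled: 32 mm wide at z = 0, full width at z = 7), then a round black cap flange 72 mm in diameter, z = 44 to 56 mm, with a bar grip on top. A half turn about z makes no difference.
- grip (a point): Point on the cartridge's axis at z = 80 mm, in the middle of its black bar grip. The bar lies along the cartridge's x: 62 mm long (x), 20 mm thick (y), z = 56 to 98 mm.
- lug_level (a point): Point on the cartridge's axis at mid-height of its two lugs (z = 28 mm). The lugs stand out of the body at +x and -x, in line with the bar: 10 mm wide, 8 mm high (z = 24 to 32 mm), tips 31 mm from the axis.
- filter_socket: Socket of the suction unit (white wedge-shaped housing, 140 x 140 mm, fixed): aluminium collar, 80 mm in diameter, 56 mm out of the sloping front. Origin: centre of its rim, about 127 mm over the bench. z: collar axis, outward, 25 degrees from vertical, leaning toward the housing's front (robot's side); x: up the slope, away from the robot; y: left. Bore 49 mm in diameter.
- ring_mouth (a point): Centre of the rim. Steel ring inside it with two entry notches facing each other, about 17 mm wide, nominally at the socket's +y and -y, but the ring sits turned up to 19 degrees either way: not reported, to be felt for (or seen). Lugs enter with 5 degrees to spare either way and 2.5 mm sideways; elsewhere they rest on the ring, cartridge origin at socket z = -24 mm.
- ledge_under (a point): Point on the axis level with the ring's underside (socket z = -8 mm). Clockwise (looking down into the collar) from the notches the lugs run under this ledge while the cartridge's origin is below z = -40 mm; the flange meets the rim at z = -44 mm. Anticlockwise is blocked.
- home (a point): Where the cartridge's origin is when home (socket z = -36 mm). 90 degrees clockwise from each notch the ledge has a catch, a pocket 4 mm deep; a lug fits with 5 degrees to spare either way, and a stop wall ends the turn at about 95 degrees. The spring lifts the lugs into the pockets. Home, the bar lies along the socket's x, give or take the ring's angle.
- spring_plunger (a joint): Spring plunger at the bottom of the bore, moves along the socket's -z; value in m, 0 when out. It meets the cartridge's underside when that is at socket z = -30 mm; reads 6 mm when home, 10 mm with the lugs just under the ledge, 14 mm with the flange on the rim. Spring force 3 N at first touch plus 0.7 N per mm (7 N home, 13 N at the bottom).
- label_roll: Roll of white labels lying flat, 77 mm in diameter, 40 mm high, loose; origin at the centre of its underside. To be left alone.
- tape_roll: Roll of brown packing tape lying flat, 94 mm in diameter, 48 mm high, loose; origin at the centre of its underside. To be left alone.
- carton: Closed green and white folding carton lying flat, 83 x 122 x 39 mm, loose; origin at the centre of its underside. To be left alone.
Not all that is in view belongs to the job. Of the things shaped like the filter_cartridge, the black one is meant.

How it is judged:
On the way, in this order (a step that is already met when the one before it is completed fails the run):
1. the cartridge is lifted clear of the bench (height (world z) of filter_cartridge above 0.03 m), for 0.1 s.
2. the cartridge is pushed into the collar against the spring, past the ledge (value of joint spring_plunger above 0.0095 m and z of filter_cartridge in the frame of filter_socket below -0.0395 m and angle between the z axis of filter_cartridge and the z axis of filter_socket, either way round below 0.12 rad), for 0.1 s.
At the end, for the whole second after the job is handed in: The cartridge sits locked in the socket, let go and at rest: its origin 36 mm below the rim along the axis (within 2.5 mm), its axis within 6 degrees of the socket's, its bar within 0.5 rad of the socket's x, the spring plunger held pressed by 3.5 to 8.5 mm (z of filter_cartridge in the frame of filter_socket between -0.0385 and -0.0335 m and distance between filter_cartridge and filter_socket below 0.0395 m and angle between the z axis of filter_cartridge and the z axis of filter_socket, either way round below 0.1 rad and angle between the x axis of filter_cartridge and the x axis of filter_socket, either way round below 0.5 rad and value of joint spring_plunger between 0.0035 and 0.0085 m and linear speed of filter_cartridge below 0.01 m/s and contact force between the fingers and filter_cartridge below 0.1 N); the robot touches nothing.
It fails at once if the label roll, the tape roll or the carton is pushed more than 30 mm (distance of any of label_roll, tape_roll, carton from where it was at the start of the episode above 0.03 m).
It also fails if it takes over 59 s, if anything falls off the work surface, if the arm or the gripper's body presses on something with over 40 N, if the wrist force passes 120 N, or if a joint passes its speed limit or range.

## Working session

There is one attempt and no reset: what is moved stays moved. The work goes in short steps, Python scripts to look and compute and a tool call to move; the robot and the scene stay as the last step left them, time stands still between calls to the robot, and variables do not carry over. Pictures are saved under pics/ and viewed, at most 10 in all, crops included, and the job is handed in when it is done.

Besides the shell and the picture viewer there is one more tool, called after "Request:" in YAML: its name, and indented under it one key for each argument. servo_tool: Moves the arm, as the interface text tells. Its arguments: {"type":"object","properties":{"motion":{"type":"array","items":{"type":"array","items":{"type":"number"}}},"squeeze":{"type":"number"}},"required":["motion"]}

```bash
mkdir -p pics; cat > h.py <<'E'
import numpy as np,cv2
from scipy.spatial.transform import Rotation as R
from station import ctrl
def cam(n):
    o=ctrl.get_obs(); c=ctrl.camera(n)
    if n=="wrist":
        T=np.eye(4);T[:3,:3]=R.from_euler('xyz',o['eef_rot']).as_matrix();T[:3,3]=o['ee_pos']
        W=T@np.array(c['hand_eye'])
    else: W=np.linalg.inv(np.array(c['camera_from_world']))
    np.savez(f'{n}.npz',W=W,K=[c['fx'],c['fy'],c['cx'],c['cy']]); return c['image']
def ld(n):
    d=np.load(f'{n}.npz'); return d['W'],d['K']
def ray(n,u,v):
    W,(fx,fy,cx,cy)=ld(n); return W[:3,3],W[:3,:3]@np.array([(u-cx)/fx,-(v-cy)/fy,-1])
def atz(n,u,v,z):
    p,d=ray(n,u,v); return p+d*(z-p[2])/d[2]
def proj(n,P):
    W,(fx,fy,cx,cy)=ld(n); q=np.linalg.inv(W)@np.append(P,1); return np.array([cx-fx*q[0]/q[2],cy+fy*q[1]/q[2]])
def save(im,f,crop=None,s=1):
    if crop: u0,v0,u1,v1=crop; im=im[v0:v1,u0:u1]
    cv2.imwrite('pics/'+f,cv2.resize(im,None,fx=s,fy=s,interpolation=cv2.INTER_CUBIC)[:,:,::-1])
E
python3 - <<'E'
from h import *
c=ctrl.camera('top');print({k:v for k,v in c.items() if k!='image'})
save(cam('top'),'top1.png');save(cam('side'),'side1.png')
print(ctrl.get_obs())
E
```

```text
{'fx': 604.1231511602766, 'fy': 604.1231511602766, 'cx': 326.7427425759506, 'cy': 230.25009759020952, 'camera_from_world': array([[-0.00620933, -0.99994664, -0.00825628, -0.09786043],
       [ 0.98914234, -0.00735414,  0.14677655, -0.51886783],
       [-0.14682943, -0.00725525,  0.98913522, -1.42865993],
       [ 0.        ,  0.        ,  0.        ,  1.        ]])}
{'time_s': 0.15, 'qpos': array([ 1.05242526e+00,  3.00326208e-01,  1.52141118e+00,  1.71908504e-05,
        1.32073346e+00, -6.66025653e-02]), 'joint_vel': array([-7.50264570e-04, -8.22287524e-04, -2.11528258e-03,  4.77478207e-05,
       -1.06187034e-03,  1.99869835e-03]), 'tau': array([-8.42069840e-04, -5.31957006e+01, -3.52820921e+01,  7.07783690e-02,
        2.36472505e-02, -5.07392554e-05]), 'ee_pos': array([0.24009754, 0.49479997, 0.40423762]), 'eef_rot': array([-3.14071752e+00, -7.50621919e-05,  2.68981986e+00]), 'force': array([ 0.38518657,  0.40272345, -0.527727  ]), 'moment': array([-0.0078684 ,  0.01463763,  0.00569208]), 'grip_force': 0.0, 'grip_width': 0.09389801886523572}
```

View pics/top1.png

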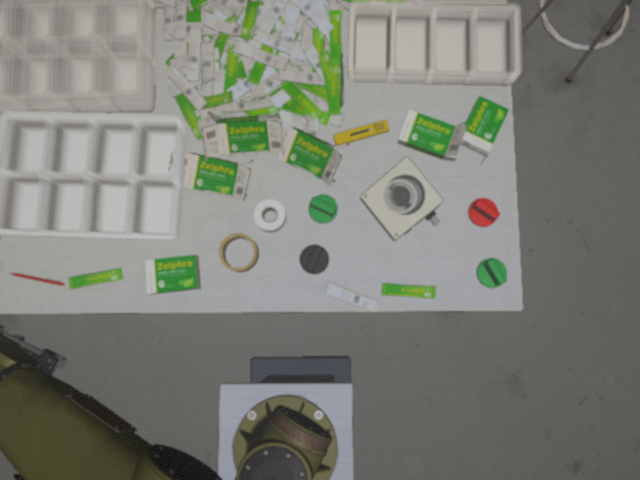

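View pics/side1.png

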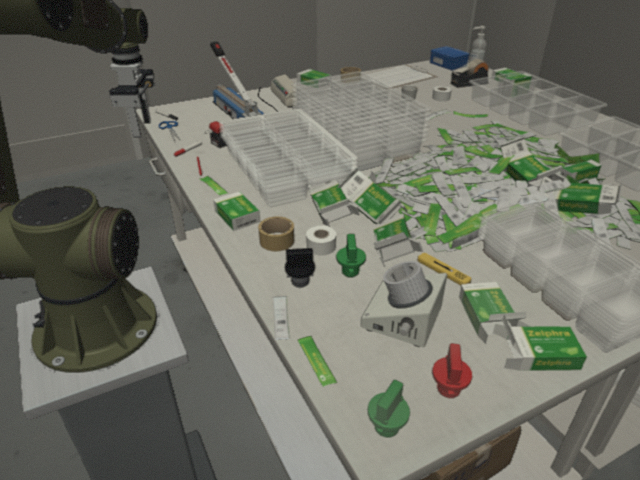

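The black cartridge is at (314,259) in the top view, the collar at about (404,195) on a housing that is turned by roughly 40°, and the rolls are at (269,215) and (238,252).

```bash
python3 - <<'E'
from h import *
print('cart',atz('top',314,259,.056),'rim',atz('top',403,195,.127))
for p in [(405,157),(442,196),(397,239),(361,197)]: print(p,atz('top',*p,0.05))
for n,c in (('top',(270,150,450,290)),):
    save(cam(n),'t2.png',c,4)
im=cam('side'); save(im,'s2.png',(250,220,470,350),3.5)
E
```

```text
cart [ 0.44652739 -0.07076081  0.056     ] rim [ 0.58547203 -0.27763615  0.127     ]
(405, 157) [ 0.69629129 -0.29423945  0.05      ]
(442, 196) [ 0.59823525 -0.38136898  0.05      ]
(397, 239) [ 0.49390852 -0.26995671  0.05      ]
(361, 197) [ 0.59731581 -0.18509795  0.05      ]
```

View pics/t2.png

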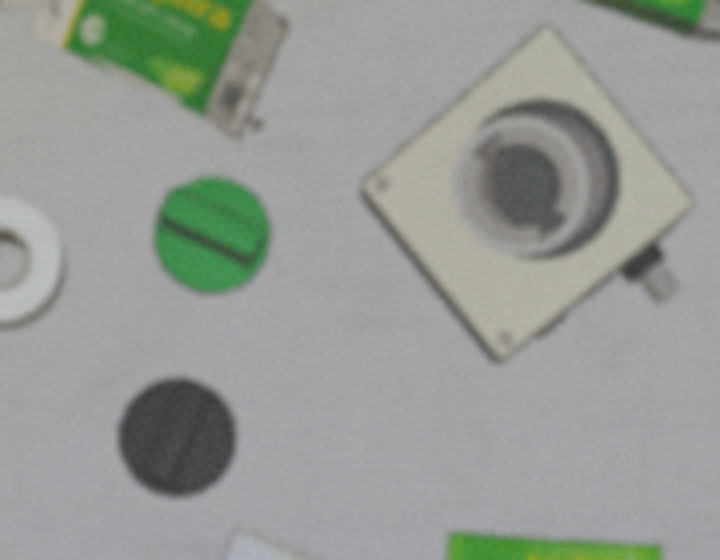

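The notches appear at about (487,150) and (555,218) in the crop, so they lie near heading 45°. I'll take a close look at the socket first.

Request:
servo_tool:
  motion:
    - [0,31,-73,5,-23]
    - [0,31,-73,5,-23]
    - [0,31,-73,5,-23]
    - [0,31,-73,5,-23]
    - [0,31,-73,5,-23]
    - [0,31,-73,5,-23]
    - [0,31,-73,5,-23]
    - [0,31,-73,5,-23]
    - [0,31,-73,5,-23]
    - [0,31,-73,5,-23]
    - [0,31,-73,5,-23]
    - [0,31,-73,5,-23]
    - [0,31,-73,5,-23]
    - [0,31,-73,5,-23]
    - [0,31,-73,5,-23]
    - [0,31,-73,5,-23]
    - [0,31,-73,5,-23]
    - [0,31,-73,5,-23]

```text
time_s: 2.5
ee_pos: [0.5501, -0.2347, 0.4549]
eef_rot: [3.141, 0.0, 2.289]
force: [-0.5, 0.4, -0.5]
grip_width: 0.0939
grip_force: 0.0
```

```bash
python3 - <<'E'
from h import *
o=ctrl.get_obs();print(o['ee_pos'],o['eef_rot'],o['qpos'])
im=cam('wrist');save(im,'w1.png');cv2.imwrite('w1raw.png',im[:,:,::-1])
W,K=ld('wrist');print(W,K,proj('wrist',[.585,-.278,.127]))
E
```

```text
[ 0.5500617  -0.23474018  0.45490381] [3.14143976e+00 3.28495824e-04 2.28892533e+00] [-4.64592682e-01  3.77794365e-01  1.30156730e+00  1.73184788e-05
  1.46186906e+00 -1.18272359e+00]
[[ 7.52522202e-01 -6.36022432e-01 -1.70838523e-01  5.01475335e-01]
 [ 6.58566867e-01  7.26710536e-01  1.95400814e-01 -1.78122128e-01]
 [-1.29146253e-04 -2.59552041e-01  9.65729114e-01  4.35544015e-01]
 [ 0.00000000e+00  0.00000000e+00  0.00000000e+00  1.00000000e+00]] [408.13183097 408.13183097 319.45569988 235.49103413] [315.90990682 291.61687116]
```

View pics/w1.png

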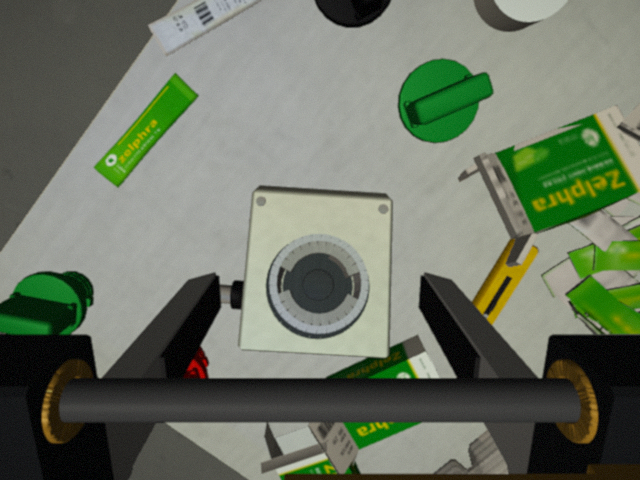

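Clear view of the collar at about (318,286): the notches look to be at about (281,287) and (353,286). I'll enlarge it to read them off.

```bash
python3 - <<'E'
from h import *
im=cv2.imread('w1raw.png')[:,:,::-1]; save(im,'w1c.png',(230,180,410,360),3.3)
# predicted overlays printed for yaw guess
for yaw in (-49.5,):
  a=np.deg2rad(yaw);h=np.array([np.cos(a),np.sin(a),0]);z=np.cos(.4363)*np.array([0,0,1])-np.sin(.4363)*h
  x=np.cos(.4363)*h+np.sin(.4363)*np.array([0,0,1]);y=np.cross(z,x);O=np.array([.5855,-.2776,.127])
  for k in range(0,360,45):
    d=np.cos(np.deg2rad(k))*x+np.sin(np.deg2rad(k))*y
    print(k,(proj('wrist',O+.04*d)-[230,180])*3.3)
E
```

```text
0 [284.08518209 535.72258419]
45 [401.18960305 487.27595229]
90 [448.41793234 370.27054775]
135 [400.59562613 255.60832784]
180 [288.03223862 207.99383662]
225 [174.29621082 253.0021777 ]
270 [123.66414258 366.6132476 ]
315 [168.11799682 484.71227442]
```

View pics/w1c.png

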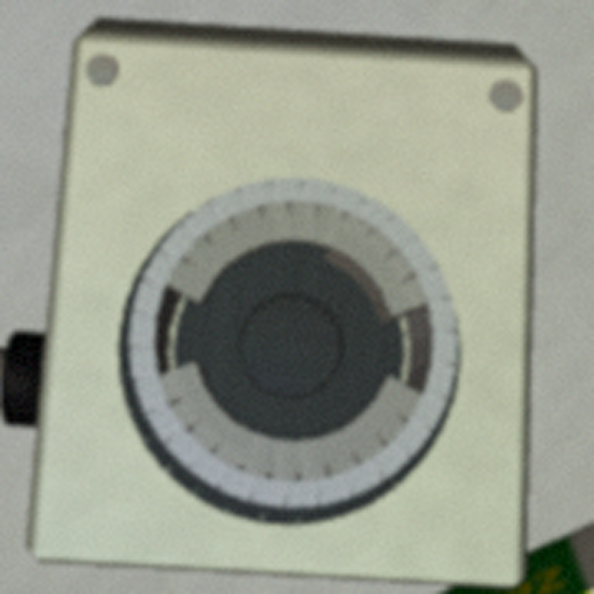

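```bash
python3 - <<'E'
from h import *
f=lambda u,v:(230+u/3.3,180+v/3.3)
for z,a,b in [(.05,(102,70),(506,96)),(.05,(95,40),(530,68)),(.10,(35,560),(525,585)),(.127,(190,333),(393,349)),(.127,(168,331),(425,348))]:
    d=atz('wrist',*f(*b),z)-atz('wrist',*f(*a),z); print(np.rad2deg(np.arctan2(d[1],d[0])),np.linalg.norm(d))
yaw=np.deg2rad(-46.5)
h=np.array([np.cos(yaw),np.sin(yaw),0]);z=np.cos(.4363)*np.array([0,0,1])-np.sin(.4363)*h
x=np.cos(.4363)*h+np.sin(.4363)*np.array([0,0,1]);y=np.cross(z,x)
for O in [atz('wrist',*f(291,345),.127)]:
  print(O)
  for k in range(0,360,45):
    d=np.cos(np.deg2rad(k))*x+np.sin(np.deg2rad(k))*y
    print(k,(proj('wrist',O+.04*d)-[230,180])*3.3,(proj('wrist',O+.0245*d)-[230,180])*3.3)
  print(proj('top',O))
E
```

```text
37.4543775829569 0.11767073757034771
37.47497624883486 0.12599542762344648
37.916157945536284 0.13726047601545
36.376391951197036 0.049894924869092416
37.14949067894141 0.06308687099416029
[ 0.58234272 -0.27215185  0.127     ]
0 [296.98759361 512.50827848] [294.63721624 446.75437258]
45 [412.33820234 458.40766507] [364.86215185 414.03459929]
90 [454.24566502 338.85544178] [390.93825188 341.23832947]
135 [400.61324701 226.34954911] [358.49718421 271.9379244 ]
180 [285.25833875 184.37189892] [287.45502147 245.82605981]
225 [173.42065383 235.10551622] [218.54778842 277.28318876]
270 [128.17242299 351.12882141] [191.21859629 348.75576677]
315 [178.29213918 467.00020408] [222.34199265 419.31860429]
[400.64218421 196.35553035]
```

Request:
servo_tool:
  motion:
    - [0.2,-10.4,16.4,-4,-62]
    - [0.2,-10.4,16.4,-4,-62]
    - [0.2,-10.4,16.4,-4,-62]
    - [0.2,-10.4,16.4,-4,-62]
    - [0.2,-10.4,16.4,-4,-62]
    - [0.2,-10.4,16.4,-4,-62]
    - [0.2,-10.4,16.4,-4,-62]
    - [0.2,-10.4,16.4,-4,-62]
    - [0.2,-10.4,16.4,-4,-62]

```text
time_s: 3.68
ee_pos: [0.4461, -0.0712, 0.4146]
eef_rot: [-3.141, 0.0, 1.208]
force: [-0.7, 1.0, 0.9]
grip_width: 0.075
grip_force: 0.0
```

```bash
python3 - <<'E'
from h import *
o=ctrl.get_obs();print(o['ee_pos'],o['eef_rot'],o['grip_width'])
im=cam('wrist');save(im,'w2.png',(180,140,460,350),2.8)
E
```

```text
[ 0.44610996 -0.07121778  0.41463412] [-3.14149518e+00  1.53712389e-05  1.20809499e+00] 0.07497267607458158
```

View pics/w2.png

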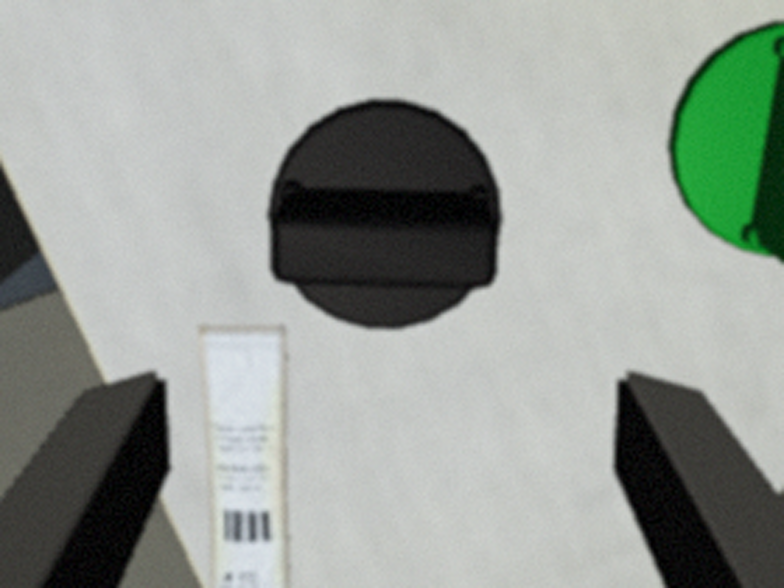

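The bar runs almost along the finger line. Its top face spans x 273–497 and y 226–286 in the crop, with its centre at (385,255).

```bash
python3 - <<'E'
from h import *
f=lambda u,v:(180+u/2.8,140+v/2.8)
print('bar',atz('wrist',*f(385,255),.098),'len',np.linalg.norm(atz('wrist',*f(273,255),.098)-atz('wrist',*f(497,255),.098)))
print('flange',atz('wrist',*f(385,213),.054))
d=atz('wrist',*f(492,287),.098)-atz('wrist',*f(278,283),.098);print(np.rad2deg(np.arctan2(d[1],d[0])))
E
```

```text
bar [ 0.44524387 -0.07184938  0.098     ] len 0.06016846631262494
flange [ 0.44572091 -0.06997275  0.054     ]
-21.84346793467155
```

Request:
servo_tool:
  motion:
    - [0.2,0,0,-6,-1]
    - [0.2,0,0,-11,-1]
    - [0.2,0,0,-14.5,-1]
    - [0.2,0,0,-15.3,-1]
    - [0.2,0,0,-15.3,-1]
    - [0.5,0,0,-15.3,-1]
    - [0.5,0,0,-15.3,-1]
    - [0.5,0,0,-15.3,-1]
    - [0.5,0,0,-15.3,-1]
    - [0.5,0,0,-15.3,-1]
    - [0.5,0,0,-13,-1]
    - [0.5,0,0,-8,-1]
    - [0.5,0,0,-3,-1]
    - [0.5,0,0,2,-1]
    - [0.5,0,0,2,-1]
  squeeze: 15

```text
time_s: 5.6
ee_pos: [0.4459, -0.0711, 0.4381]
eef_rot: [3.135, -0.001, 1.189]
force: [0.4, -0.0, -3.1]
grip_width: 0.063
grip_force: 14.9
```

```bash
cat >> h.py <<'E'
O=np.array([.5823,-.272,.127]);yaw=np.deg2rad(-52.5)
hh=np.array([np.cos(yaw),np.sin(yaw),0]);zs=np.cos(.4363)*np.array([0,0,1])-np.sin(.4363)*hh
xs=np.cos(.4363)*hh+np.sin(.4363)*np.array([0,0,1]);ys=np.cross(zs,xs)
def tcp(d,th,g=.0815,dx=0):  # foot at depth d on axis(+dx along socket x), tilt th deg
    t=np.deg2rad(th); return O-d*zs+dx*xs+g*(np.array([0,0,np.cos(t)])-np.sin(t)*hh)+np.array([0,0,.18])
E
python3 - <<'E'
from h import *
cam('top')
o=ctrl.get_obs();p=o['ee_pos'];print(p,o['eef_rot'],o['force'],o['moment'])
for d,th,dx in [(-.04,0,-.003),(.004,0,-.003),(.008,8,-.003),(.012,16,-.002),(.018,22,0),(.022,25,0),(.024,25,0),(.03,25,0),(.0425,25,0)]: print(d,th,((tcp(d,th,dx=dx)-p)*100).round(2))
E
```

```text
[ 0.44586266 -0.0711204   0.4356098 ] [ 3.13894600e+00 -4.14015158e-04  1.18884090e+00] [-0.44135372 -0.07288113 -2.94113747] [-0.08778121  0.08983028 -0.01892463]
-0.04 0 [ 12.45 -18.53  -1.21]
0.004 0 [ 13.58 -20.01  -5.2 ]
0.008 8 [ 12.99 -19.24  -5.64]
0.012 16 [ 12.47 -18.56  -6.2 ]
0.018 22 [ 12.25 -18.27  -6.94]
0.022 25 [ 12.11 -18.09  -7.47]
0.024 25 [ 12.16 -18.16  -7.65]
0.03 25 [ 12.32 -18.36  -8.19]
0.0425 25 [ 12.64 -18.78  -9.33]
```

Request:
servo_tool:
  motion:
    - [0.5,3,-5,0,10]
    - [0.5,6,-9,0,20]
    - [0.5,9,-14,0,30]
    - [0.5,12.5,-18.5,0,40]
    - [0.5,12.5,-18.5,-1,50]
    - [0.5,12.5,-18.5,-1,59]
    - [0.5,13.6,-20,-2,59]
    - [0.5,13.6,-20,-3.5,59]
    - [0.5,13.6,-20,-3.5,59]
    - [0.5,13.6,-20,-3.5,59]

```text
time_s: 6.9
ee_pos: [0.582, -0.2708, 0.3986]
eef_rot: [-3.141, -0.001, 2.219]
force: [-0.0, 0.4, -1.8]
grip_width: 0.0622
grip_force: 15.0
```

```bash
python3 - <<'E'
from h import *
im=cam('wrist');save(im,'w3.png')
o=ctrl.get_obs();p=o['ee_pos'];print(p,o['eef_rot'],o['force'])
for d,th,dx in [(.004,0,-.003),(.008,8,-.003),(.012,16,-.002),(.018,22,0),(.022,25,0)]: print(d,th,((tcp(d,th,dx=dx)-p)*100).round(2))
E
```

```text
[ 0.58198526 -0.2708861   0.39907167] [-3.14124478e+00 -8.14411404e-04  2.21861733e+00] [-0.56512441  0.26511595 -2.18821516]
0.004 0 [-0.03 -0.03 -1.55]
0.008 8 [-0.62  0.74 -1.99]
0.012 16 [-1.14  1.41 -2.54]
0.018 22 [-1.36  1.71 -3.28]
0.022 25 [-1.5   1.88 -3.81]
```

View pics/w3.png

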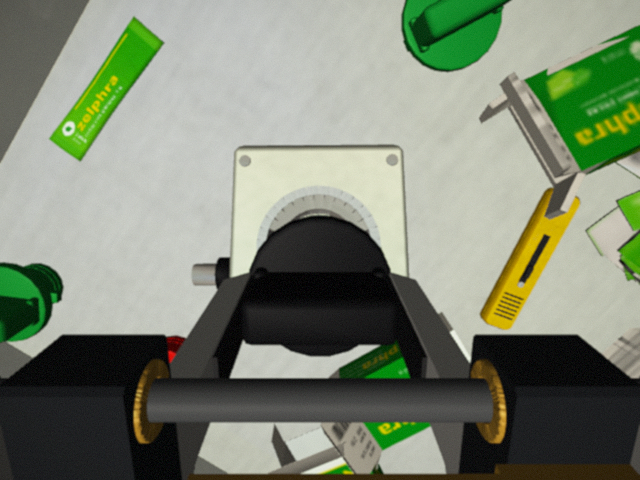

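The cartridge is square to the housing and centred over the collar, near column 320. Next I lower it in and tilt it.

Request:
servo_tool:
  motion:
    - [0.5,0,0,-0.8,0]
    - [0.5,0,0,-1.6,0]
    - [0.5,-0.3,0.35,-1.7,0]
    - [0.5,-0.6,0.7,-1.9,0]
    - [0.5,-0.9,1.1,-2.2,0]
    - [0.5,-1.15,1.4,-2.5,0]
    - [0.5,-1.25,1.6,-2.9,0]
    - [0.5,-1.35,1.7,-3.2,0]
    - [0.5,-1.35,1.7,-3.2,0]

```text
time_s: 8.07
ee_pos: [0.5676, -0.2516, 0.3717]
eef_rot: [3.141, -0.005, 2.22]
force: [-31.7, 30.8, 38.9]
grip_width: 0.0638
grip_force: 59.5
```

```bash
python3 - <<'E'
from h import *
im=cam('side');save(im,'s3.png',(330,200,490,340),4)
o=ctrl.get_obs();p=o['ee_pos'];print(p,o['eef_rot'],o['force'],o['moment'])
for d in (.018,.022,.024,.03,.036,.043): print(d,((tcp(d,25)-p)*100).round(2))
E
```

```text
[ 0.56763324 -0.2516202   0.37142265] [ 3.14081209 -0.00591728  2.2200973 ] [-31.92749587  31.69894913  39.47980816] [ 5.86337482  6.24002233 -0.05485562]
0.018 [-0.17  0.09 -0.69]
0.022 [-0.06 -0.04 -1.05]
0.024 [-0.01 -0.11 -1.23]
0.03 [ 0.14 -0.31 -1.77]
0.036 [ 0.3  -0.51 -2.32]
0.043 [ 0.48 -0.75 -2.95]
```

View pics/s3.png

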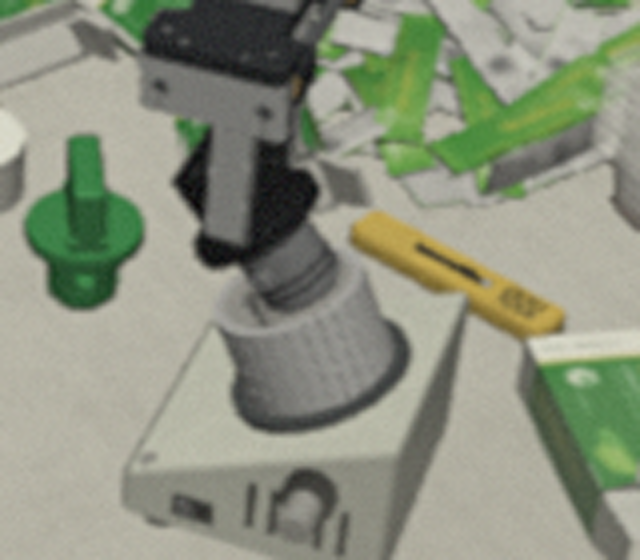

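```bash
python3 - <<'E'
from h import *
c=lambda P:((proj('side',P)-[330,200])*4).round()
print('rim',c(O),[c(O+.04*(np.cos(a)*xs+np.sin(a)*ys)).tolist() for a in np.arange(0,6.28,1.571)])
G=np.array([.56763,-.25162,.19142]);print('grip',c(G),((G-O)@xs,(G-O)@ys,(G-O)@zs))
for t in (10,20,25,30,35,40):
    t_=np.deg2rad(t);z=np.array([0,0,np.cos(t_)])-np.sin(t_)*hh;x=np.array([0,0,np.sin(t_)])+np.cos(t_)*hh
    F=G-.0815*z;C=F+.05*z
    print(t,'flange',[c(C+.036*(np.cos(a)*x+np.sin(a)*ys)).tolist() for a in (0,1.571,3.1416,4.712)],'foot s',((F-O)@xs*1e3).round(1),((F-O)@zs*1e3).round(1))
E
```

```text
rim [294. 285.] [[367.0, 278.0], [318.0, 241.0], [224.0, 292.0], [269.0, 331.0]]
grip [257. 169.] (np.float64(0.00447535538013528), np.float64(0.0007680644211252549), np.float64(0.0689918181472738))
10 flange [[332.0, 230.0], [285.0, 184.0], [195.0, 214.0], [239.0, 262.0]] foot s -16.6 -9.7
20 flange [[341.0, 220.0], [295.0, 184.0], [208.0, 225.0], [250.0, 263.0]] foot s -2.6 -12.2
25 flange [[345.0, 214.0], [300.0, 184.0], [214.0, 230.0], [255.0, 263.0]] foot s 4.5 -12.5
30 flange [[347.0, 208.0], [305.0, 183.0], [221.0, 234.0], [260.0, 262.0]] foot s 11.6 -12.2
35 flange [[350.0, 202.0], [310.0, 182.0], [229.0, 238.0], [265.0, 261.0]] foot s 18.6 -11.3
40 flange [[351.0, 195.0], [314.0, 180.0], [236.0, 241.0], [269.0, 259.0]] foot s 25.6 -9.7
```

Request:
servo_tool:
  motion:
    - [0.5,-0.1,0.1,0.4,0]
    - [0.5,-0.1,0.15,0.7,0]
    - [0.5,-0.1,0.15,0.7,0]
    - [0.5,-0.1,0.15,0.7,0]

```text
time_s: 8.62
ee_pos: [0.5677, -0.2527, 0.3742]
eef_rot: [-3.141, -0.0, 2.219]
force: [0.3, -0.4, -2.5]
grip_width: 0.0659
grip_force: 18.9
```

```bash
python3 - <<'E'
from h import *
o=ctrl.get_obs();print(o['ee_pos'],o['eef_rot'],o['force'],o['moment'],o['grip_width'],o['grip_force'])
s=cam('side');w=cam('wrist')
a=cv2.resize(s[200:350,330:490],(480,450),interpolation=cv2.INTER_CUBIC);b=cv2.resize(w[130:430,210:430],(320,436))
m=np.zeros((450,800,3),np.uint8);m[:,:480]=a;m[:436,480:]=b;save(m,'m1.png')
E
```

```text
[ 0.56766497 -0.25274467  0.37420228] [-3.14142083e+00 -3.51127444e-04  2.21852407e+00] [ 0.30808761 -0.40190774 -2.46607486] [-0.03554643  0.01966383 -0.05691711] 0.06592763390176946 18.896435243077576
```

View pics/m1.png

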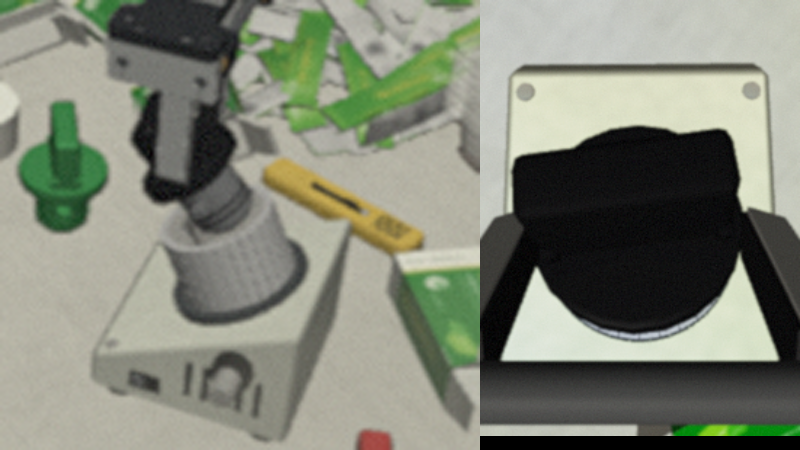

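```bash
cat > pose.py <<'E'
from h import *
from scipy.optimize import least_squares
def fit(obs,flv,c0=(480,0),s=320/220,off=(210,130),g0=None):
    pts=np.array([[-31,-10,98],[31,-10,98],[31,10,98],[-31,10,98]])/1e3
    ob=np.array([(np.array(p)-c0)/s+off for p in obs]); fv=(flv-c0[1])/s+off[1]
    def M(q): return R.from_rotvec(q[3:]).as_matrix(),q[:3]
    def res(q):
        A,t=M(q); r=[proj('wrist',A@p+t)-o for p,o in zip(pts,ob)]
        ring=[proj('wrist',A@np.array([.036*np.cos(a),.036*np.sin(a),.044])+t)[1] for a in np.linspace(0,6.28,40)]
        return np.append(np.ravel(r),max(ring)-fv)
    best=None
    for t in (10,25,40,55):
        a=np.deg2rad(t);z=np.array([0,0,np.cos(a)])-np.sin(a)*hh;y=np.cross(z,ys)*1
        A0=np.c_[ys,y,z]
        q0=np.r_[O,R.from_matrix(A0).as_rotvec()]
        f=least_squares(res,q0)
        if best is None or f.cost<best.cost: best=f
    return M(best.x),best
E
python3 - <<'E'
from pose import *
o=ctrl.get_obs();G=o['ee_pos']-[0,0,.18]
# in wrist image right = ? 
print('image right dir',ld('wrist')[0][:3,0],'ys',ys)
(A,t),f=fit([(513,159),(728,131),(740,182),(522,217)],332)
# cart y: cross(z,x)
print(f.cost,f.fun.round(1));print(A.round(3),t)
print('tilt from vert',np.rad2deg(np.arccos(A[2,2])),'to socket',np.rad2deg(np.arccos(A[:,2]@zs)))
S=np.c_[xs,ys,zs];print('z in S',(S.T@A[:,2]).round(3),'x in S',(S.T@A[:,0]).round(3),'foot in S',(S.T@(t-O)*1e3).round(1),'grip in cart',(A.T@(G-t)*1e3).round(1))
E
```

```text
image right dir [ 7.97005780e-01  6.03971531e-01 -4.19927352e-04] ys [7.93353340e-01 6.08761429e-01 2.77555756e-17]
608.9312285372504 [  4.1   3.4  -3.1   8.  -11.4 -10.   10.8 -21.2  17.9]
[[ 0.714  0.471 -0.518]
 [ 0.697 -0.41   0.589]
 [ 0.065 -0.781 -0.621]] [ 0.60170084 -0.29483007  0.23629684]
tilt from vert 128.3653548340756 to socket 103.41127039041066
z in S [-0.971 -0.053 -0.232] x in S [-0.08   0.991  0.108] foot in S [73.3  1.5 86.4] grip in cart [ 2.3 -0.4 68.5]
```

```bash
sed -i 's/\[\[-31,-10,98\],\[31,-10,98\],\[31,10,98\],\[-31,10,98\]\]/[[-31,10,98],[31,10,98],[31,-10,98],[-31,-10,98]]/' pose.py
cat >> pose.py <<'E'
def rep(A,t):
    G=ctrl.get_obs()['ee_pos']-[0,0,.18];S=np.c_[xs,ys,zs]
    print('tilt to vert',np.rad2deg(np.arccos(A[2,2])),'to socket',np.rad2deg(np.arccos(A[:,2]@zs)))
    print('z in S',(S.T@A[:,2]).round(3),'x in S',(S.T@A[:,0]).round(3),'foot in S',(S.T@(t-O)*1e3).round(1),'grip in cart',(A.T@(G-t)*1e3).round(1))
E
python3 - <<'E'
from pose import *
(A,t),f=fit([(513,159),(728,131),(740,182),(522,217)],332)
print(f.cost,f.fun.round(1));rep(A,t)
E
```

```text
21.711295851018914 [ 2.5 -2.3 -2.5 -3.6  0.2  3.  -0.2  1.8  0.9]
tilt to vert 41.77400813304258 to socket 16.77930553774697
z in S [-0.289  0.007  0.957] x in S [-0.149  0.987 -0.053] foot in S [ 10.3  -3.3 -14.5] grip in cart [ -0.6 -21.3  83.1]
```

The cartridge has over-tilted by about 17° and slipped in the pads, with its foot 14 mm into the bore. I'll pull it more upright, release it so it drops into the collar, and re-grip.

Request:
servo_tool:
  motion:
    - [0.5,0.25,-0.35,0,0]
    - [0.5,0.5,-0.65,-0.1,0]
    - [0.5,0.75,-1.0,-0.2,0]
    - [0.5,0.9,-1.2,-0.3,0]
    - [0.5,0.9,-1.2,-0.3,0]

```text
time_s: 9.35
ee_pos: [0.5768, -0.2649, 0.3715]
eef_rot: [3.141, 0.0, 2.218]
force: [0.3, 0.6, -0.1]
grip_width: 0.0508
grip_force: 0.0
```

```bash
python3 - <<'E'
from h import *
o=ctrl.get_obs();print(o['ee_pos'],o['force'],o['grip_width'],o['grip_force'])
w=cam('wrist');cv2.imwrite('w4raw.png',w[:,:,::-1])
# dark segmentation of black cartridge: contour box & extreme
g=cv2.GaussianBlur(cv2.cvtColor(w,cv2.COLOR_RGB2GRAY),(3,3),0)
sub=g[130:440,200:440]
for r in range(0,250,10): print(130+r,''.join('#' if x<30 else '+' if x<60 else '-' if x<110 else '.' for x in sub[r,::3]))
E
```

```text
[ 0.57675588 -0.26488409  0.37147533] [ 0.30699752  0.60167167 -0.13241553] 0.05083633419842168 0.0
130 ................................................................................
140 ................................................................................
150 ................................................................................
160 ................................................................................
170 ................................................................................
180 .......................###################+--...................................
190 ......................########################################+--...............
200 .....................+##+###########################################............
210 .....................+############+++++++###########################............
220 .....................+##############################################............
230 ....................##############################################+.............
240 ...................+#########################################
[... 424 characters left out ...]
#+--------..........
300 ...+++#+.--------+####......+##########################+..-###+---------........
310 ...+##+---------+#####............-+#############-.........#####----------......
320 .....----------######.-..................................-..#####-----------....
330 ...----------+######......-..........................--......#####+-----------..
340 .-----------+######............---............----............######------------
350 -----------+######.............................................######-----------
360 ---------+++#####...............................................####++----------
370 --------++++####............................................++++####++----------
```

The fingers slid off behind the bar and the cartridge is standing free in the collar. I'll lift straight up, open, and look.

Request:
servo_tool:
  motion:
    - [0.45,0,0,2,0]
    - [0.3,0,0,5,0]
    - [0,0,0,8,0]
    - [0,0,0,8,0]
    - [0,0,0,8,0]

```text
time_s: 10.02
ee_pos: [0.5766, -0.2647, 0.4505]
eef_rot: [-3.141, -0.001, 2.219]
force: [0.3, -0.2, 0.5]
grip_width: 0.088
grip_force: 0.0
```

```bash
python3 - <<'E'
from h import *
o=ctrl.get_obs();print(o['ee_pos'],o['eef_rot'],o['force'],o['grip_width'])
w=cam('wrist');s=cam('side')
a=cv2.resize(s[200:340,330:470],(280,280),interpolation=cv2.INTER_CUBIC);b=cv2.resize(w[150:370,220:420],(500,550),interpolation=cv2.INTER_CUBIC)
m=np.zeros((550,780,3),np.uint8);m[:280,500:]=a;m[:,:500]=np.clip(b.astype(float)*1.6,0,255).astype(np.uint8)
save(m,'m2.png');cv2.imwrite('m2w.png',w[:,:,::-1]);cv2.imwrite('m2s.png',s[:,:,::-1])
E
```

```text
[ 0.5766305  -0.26469699  0.45048912] [-3.14107927e+00 -1.01797896e-03  2.21856721e+00] [ 0.31152333 -0.1770299   0.49180442] 0.08796809536164815
```

View pics/m2.png

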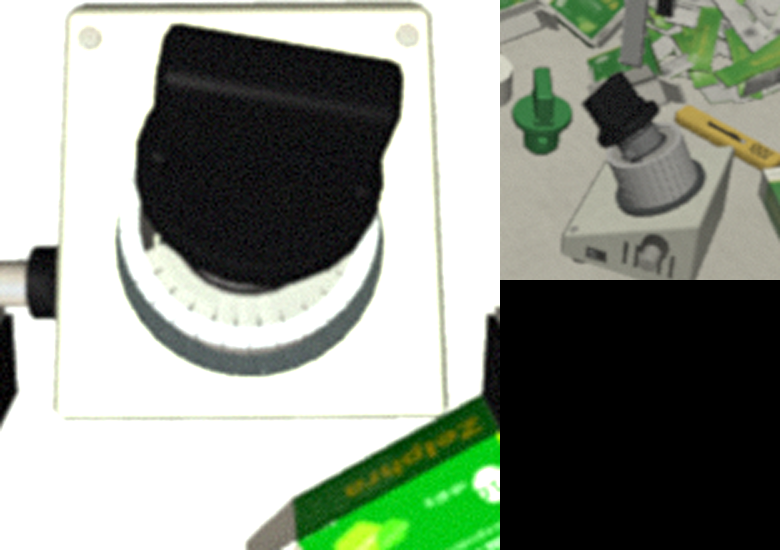

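The cartridge stands in the collar, leaning too far to the front, with the bar turned about 9°. In the crop the bar's top-face corners are about (172,28), (400,66), (391,115) and (165,75), and the flange's rear edge is at v≈291.

```bash
python3 - <<'E'
from pose import *
(A,t),f=fit([(170,27),(401,65),(390,115),(164,75)],291,c0=(0,0),s=2.5,off=(220,150))
print(f.cost,f.fun.round(1));rep(A,t)
print('foot',t,'grip80',A@[0,0,.08]+t,'bartop',A@[0,0,.098]+t,'A',A.round(3))
print('rim px',[((proj('wrist',O+.04*(np.cos(a)*xs+np.sin(a)*ys))-[220,150])*2.5).round().tolist() for a in np.arange(0,6.28,.785)])
E
```

```text
5.187044072235964 [ 1.9 -0.5 -1.7 -0.5  1.2  0.3 -1.3  0.4  0.3]
tilt to vert 52.96001028397483 to socket 28.30581370345445
z in S [-0.463  0.103  0.88 ] x in S [ 0.174  0.985 -0.024] foot in S [ 11.9  -0.6 -38.9] grip in cart [   3.4 -116.7  133.4]
foot [ 0.59838029 -0.29394646  0.09671744] grip80 [ 0.56638211 -0.2386847   0.14490722] bartop [ 0.55918252 -0.22625081  0.15574992] A [[ 0.883 -0.245 -0.4  ]
 [ 0.466  0.552  0.691]
 [ 0.051 -0.797  0.602]]
rim px [[248.0, 352.0], [341.0, 313.0], [377.0, 221.0], [337.0, 133.0], [247.0, 97.0], [157.0, 133.0], [118.0, 222.0], [155.0, 314.0]]
```

Request:
servo_tool:
  motion:
    - [0.68,-2,3,0,0]
    - [0.68,-4,5.9,0,0]
    - [0.68,-4,5.9,0,0]
    - [0.68,-4,5.9,-5,0]
    - [0.68,-4,5.9,-9,0]
    - [0.68,-4,5.9,-10.8,0]
    - [0.68,-4,5.9,-10.8,0]
    - [0.68,-4,5.9,-10.8,0]

```text
time_s: 11.12
ee_pos: [0.537, -0.2059, 0.3451]
eef_rot: [3.141, 0.002, 2.218]
force: [-1.3, 0.4, 0.4]
grip_width: 0.0298
grip_force: 0.0
```

```bash
cat >> h.py <<'E'
def st():
    o=ctrl.get_obs();q=o['ee_pos']-O
    print('t',o['time_s'],'h,ys,ztip mm',(np.array([q@hh,q@ys,o['ee_pos'][2]-.199])*1e3).round(1),'yaw',np.rad2deg(o['eef_rot'][2]).round(1),'F h,ys,z',np.array([o['force']@hh,o['force']@ys,o['force'][2]]).round(1),'w',o['grip_width'],o['grip_force'])
def asc(u0,v0,u1,v1,su,sv):
    w=cam('wrist');g=cv2.GaussianBlur(cv2.cvtColor(w,cv2.COLOR_RGB2GRAY),(3,3),0)
    for v in range(v0,v1,sv): print(v,''.join('#' if x<30 else '+' if x<60 else '-' if x<110 else '.' for x in g[v,u0:u1:su]))
E
python3 -c "
from h import *
st()"
```

```text
t 11.125 h,ys,ztip mm [-80.    4.2 146.1] yaw 127.1 F h,ys,z [-1.1 -0.8  0.4] w 0.02978728948790781 0.0
```

Request:
servo_tool:
  motion:
    - [0.68,0.3,-0.4,0,0]
    - [0.68,0.6,-0.8,0,0]
    - [0.68,0.9,-1.2,0,0]
    - [0.68,1.2,-1.6,0.1,0]
    - [0.68,1.45,-1.9,0.2,0]
    - [0.68,1.7,-2.2,0.3,0]
    - [0.68,1.7,-2.2,0.4,0]

```text
time_s: 12.0
ee_pos: [0.5537, -0.228, 0.3475]
eef_rot: [-3.141, 0.0, 2.218]
force: [-0.1, -0.5, -0.6]
grip_width: 0.0303
grip_force: 0.3
```

```bash
python3 -c "
from h import *
st();asc(210,100,430,360,3,9)"
```

```text
t 12.0 h,ys,ztip mm [-52.3   4.1 148.5] yaw 127.1 F h,ys,z [ 0.4 -0.4 -0.6] w 0.030267743291132024 0.29335080151213333
100 ..................................................................----++++
109 ...................................................................----+++
118 .....................................................................+--++
127 .......................................................................---
136 ..........................................................................
145 ..........................................................................
154 ..........................................................................
163 ..........................................................................
172 ..........................................................................
181 ..........................................................................
190 ..........................................................................
199 ..........................................................................
208 .............................
[... 609 characters left out ...]
...........-+++++++#......------..........#+++++++-.................
289 ................++++++++##--.............------.##++++++++................
298 ...............++++++++###.....-+#########+-...-##+++++++++...............
307 .............-+++++++++############################+++++++++-.............
316 ............-+++++++++##############################-++++++++-............
325 ...........++++++++++###############################+++++++++++...........
334 .--......-+++++++++++################################+++++++++++-..--.....
343 ###########+++++++++##################################+++++++++###########
352 ###########++++++++####################################-+++++++###########
```

Request:
servo_tool:
  motion:
    - [0.68,0.2,-0.25,0,0]
    - [0.68,0.4,-0.5,0.1,0]
    - [0.68,0.6,-0.75,0.2,0]
    - [0.68,0.6,-0.75,0.2,0]
    - [0.68,0.6,-0.75,0.2,0]

```text
time_s: 12.68
ee_pos: [0.5596, -0.2352, 0.3496]
eef_rot: [3.142, 0.0, 2.219]
force: [-2.1, 1.1, 1.4]
grip_width: 0.0299
grip_force: 1.2
```

```bash
python3 -c "
from h import *
st();asc(210,217,430,380,3,9)"
```

```text
t 12.675 h,ys,ztip mm [-43.    4.4 150.6] yaw 127.1 F h,ys,z [-2.2 -1.   1.4] w 0.029876859951651413 1.2165303295478225
217 ..........................................................................
226 ..........................................................................
235 ..........................................................................
244 ..........................................................................
253 ..........................................................................
262 ..........................................................................
271 ..........................---..........-----..............................
280 .................-+++++++#.....................-#+++++++-.................
289 ................++++++++##++################+-..##++++++++................
298 ...............++++++++###########################+++++++++...............
307 .............-+++++++++############################+++++++++-.............
316 ............-+++++++++##############################+++++++++-............
325 ...........++++++++++###############################+++++++++++...........
334 #+.......-+++++++++++################################+++++++++++-..--.....
343 ###########+++++++++##################################+++++++++###########
352 ###########++++++++####################################-+++++++###########
361 ########++++++++++++##################################+-++++++++++########
370 #######+++++++++++++##################################+--++++++-+-+#######
379 ######+-+#######################################################+--+######
```

Request:
servo_tool:
  motion:
    - [0.68,-1,1.3,0,0]
    - [0.68,-2,2.6,0,0]
    - [0.68,-2,2.6,5,0]
    - [0.4,0,0,10,0]
    - [0,1.5,-2.5,10,0]
    - [0,1.5,-2.5,10,0]
    - [0,1.5,-2.5,10,0]

```text
time_s: 13.6
ee_pos: [0.5745, -0.2598, 0.449]
eef_rot: [-3.141, -0.001, 2.219]
force: [0.6, -0.3, -0.3]
grip_width: 0.0664
grip_force: 0.0
```

```bash
cat > sil.py <<'E'
from h import *
from scipy.optimize import minimize
def mask(n,box,thr=42):
    w=cam(n);cv2.imwrite(f'raw_{n}.png',w[:,:,::-1]);g=cv2.GaussianBlur(cv2.cvtColor(w,cv2.COLOR_RGB2GRAY),(3,3),0)
    m=np.zeros(g.shape,np.uint8);u0,v0,u1,v1=box;m[v0:v1,u0:u1]=(g[v0:v1,u0:u1]<thr)
    k,l,s,c=cv2.connectedComponentsWithStats(m);i=1+np.argmax(s[1:,4]);return (l==i).astype(np.uint8),s[i]
an=np.linspace(0,2*np.pi,40)
FL=np.array([[.036*np.cos(a),.036*np.sin(a),z] for z in (.044,.056) for a in an])
BA=np.array([[x*.031,y*.010,z] for x in(-1,1) for y in(-1,1) for z in(.056,.098)])
def pose(q): # mm/deg: x,y,z of foot in S, tilt about ys, tilt about xs, yaw (0: bar along ys, + anticlockwise)
    S=np.c_[xs,ys,zs];A=S@R.from_euler('yxz',[q[3],q[4],q[5]+90],degrees=True).as_matrix();return A,O+S@(np.array(q[:3])/1e3)
def ren(n,q,sh):
    A,t=pose(q);m=np.zeros(sh,np.uint8)
    for P in(FL,BA):
        p=np.array([proj(n,A@x+t) for x in P]);cv2.fillConvexPoly(m,cv2.convexHull(np.round(p*16).astype(np.int32)),1,shift=4)
    return m
def iou(ms,q):
    r=0
    for n,m in ms.items():
        k=ren(n,q,m.shape);r+=(m&k).sum()/((m|k).sum())
    return r/len(ms)
def fitp(ms,inits):
    best=(-1,None)
    for q0 in inits:
        # joint physical prior: near axis
        c=lambda q:-iou(ms,q)+1e-4*(q[0]**2+q[1]**2)*.3
        sx=np.vstack([q0]+[np.array(q0)+d for d in np.diag([4,4,5,5,5,6.])])
        f=minimize(c,q0,method='Nelder-Mead',options=dict(initial_simplex=sx,maxfev=400,xatol=.05,fatol=1e-4))
        if -f.fun>best[0]: best=(-f.fun,f.x)
    return best
E
python3 - <<'E'
from sil import *
st()
m,s=mask('wrist',(240,120,410,330));print(s)
ms={'wrist':m}
for y0 in (-10,0,10):
  b=fitp(ms,[(0,0,-24,0,0,y0)]);print(b[0],b[1].round(1))
b=fitp(ms,[(0,0,-14,-15,0,0)]);print(b[0],b[1].round(1))
for v in range(130,330,10): print(v,''.join('#' if x else '.' for x in m[v,240:410:3]))
E
```

```text
t 13.6 h,ys,ztip mm [-14.4   1.3 250. ] yaw 127.1 F h,ys,z [ 0.6  0.3 -0.3] w 0.06638438781877068 0.0
[ 269  187  100   95 7555]
0.9653930017226416 [-11.2  -0.5 -45.5   1.8   3.1 -12.9]
0.9697056450152753 [ -9.4  -0.5 -44.9   1.4   1.5  -8.3]
0.9337292166522946 [-11.5   2.5 -39.8  -2.3   4.6  14.5]
0.9690184671361501 [ -5.1  -1.9 -45.6   3.3  -3.5   9.2]
130 .........................................................
140 .........................................................
150 .........................................................
160 .........................................................
170 .........................................................
180 .........................................................
190 ....................#############........................
200 ..............########################...................
210 ...........################################..............
220 ...........################################..............
230 ..........#################################..............
240 ..........################################...............
250 ...........###############################...............
260 .............###########################.................
270 ................#####################....................
280 ......................#########..........................
290 .........................................................
300 .........................................................
310 .........................................................
320 .........................................................
```

```bash
python3 - <<'E'
from sil import *
m,s=mask('wrist',(240,120,410,330),95);print(s)
n,s2=mask('side',(360,215,440,290),60);print(s2)
for v in range(215,290,3): print(v,''.join('#' if x else '.' for x in n[v,350:440]))
ms={'wrist':m}
for q0 in [(0,0,-24,0,0,-8),(0,0,-24,0,0,5)]:
  b=fitp(ms,[q0]);print(b[0],b[1].round(1))
ms['side']=n
for q0 in [(0,0,-24,0,0,-8),(0,0,-24,0,0,5)]:
  b=fitp(ms,[q0]);print(b[0],b[1].round(1),[iou({k:v},b[1]) for k,v in ms.items()])
E
```

```text
[ 268  186  102   98 7856]
[380 238  33  38 808]
215 ..........................................................................................
218 ..........................................................................................
221 ..........................................................................................
224 ..........................................................................................
227 ..........................................................................................
230 ..........................................................................................
233 ..........................................................................................
236 ..........................................................................................
239 ........................................#######...........................................
242 .....................................############.........................................
245 ...................................###############........................................
248 ..
[... 981 characters left out ...]
.........................................................
281 ..........................................................................................
284 ..........................................................................................
287 ..........................................................................................
0.9849178261020864 [ -4.4  -2.1 -38.    2.9  -2.8   1. ]
0.9506531381374136 [ -9.8  -0.  -36.1  -0.7   3.6  25.1]
0.8845862876961831 [ -1.8  -4.9 -33.2   6.6  -5.4   8. ] [np.float64(0.9350431447746884), np.float64(0.8357740585774058)]
0.8782004995990657 [ -0.8  -2.2 -28.5   4.9  -5.7  12.8] [np.float64(0.9133473095737247), np.float64(0.8433862433862434)]
```

```bash
python3 - <<'E'
from sil import *
w=np.mean([cam('wrist').astype(float) for _ in range(6)],0).mean(2)
np.save('wavg.npy',w)
sub=w[170:300,255:385];e=np.clip(sub*4,0,255).astype(np.uint8);e=cv2.resize(e,None,fx=4,fy=4,interpolation=cv2.INTER_CUBIC);e=cv2.GaussianBlur(e,(0,0),3)
L=cv2.createLineSegmentDetector().detect(e)[0][:,0]
for a in L:
    a=a/4; l=np.hypot(a[2]-a[0],a[3]-a[1])
    if l>14: print((a+[255,170,255,170]).round(1),l.round(1),np.rad2deg(np.arctan2(a[3]-a[1],a[2]-a[0])).round(1))
for v in range(184,286,4): print(v,' '.join('%3d'%x for x in w[v,262:378:5]))
for yw in(-8,0,8):
  A,t=pose((0,0,-30,0,0,yw));print(yw,[proj('wrist',A@np.array(p)/1+t).round(1).tolist() for p in ((-.031,.01,.098),(-.031,-.01,.098),(.031,-.01,.098),(.031,.01,.098))])
E
```

```text
[368.  202.  369.4 227.1] 25.1 86.7
[282.8 199.2 298.9 188.9] 19.1 -32.4
[268.7 234.7 272.3 203.7] 31.1 -83.4
[368.1 226.1 362.9 253.1] 27.5 100.9
[337.7 189.7 353.2 200.5] 18.9 35.0
[352.4 201.  366.7 202.1] 14.3 4.3
[324.6 186.2 338.2 190.2] 14.2 16.7
[362.9 253.  349.5 271.2] 22.6 126.5
[310.7 185.9 324.8 186.2] 14.1 1.4
[338.4 277.6 324.1 281.6] 14.8 164.2
[274.2 256.1 268.2 235.2] 21.8 -106.0
[285.1 270.3 274.1 256. ] 18.0 -127.4
[310.9 281.7 296.6 277.4] 14.9 -163.2
[296.8 277.6 284.9 269.7] 14.2 -146.5
184 194 198 197 196 194 194 193 193 193 190 156 164 171 185 194 193 191 191 192 193 194 194 193 192
188 196 195 198 197 197 196 195 144  35   8  12  10  12   9  41 146 192 191 192 191 194 193 194 194
192 196 195 193 196 195 197  71  12  16  12  14  13  12  13  13   9  69 194 191 192 195 193 193 195
196 197 195 195 196 197  21  11  13  14  14  13  12  13  14  12  12  14  27 192 192 194 192 191 196
200 193 195 150  16  16   8   6   8   8   9   7   9   7   8   9   7   8   8  47 113 120 182 187 194
204 195 196  23  11  11  14  13  13  15  14  12  14  15  11  10  10  14  11  12  13  
[... 1516 characters left out ...]
68 200  94 139 174 112  27  18  17  18  16  15  15  15  16  15  16  15  14  86 179 150  57 193 193
272 199 164  64 178 180  73  25  18  17  15  18  16  15  15  14  17  14  55 173 178  65  93 193 194
276 198 196  57 138 175 171 129  18  27  24  16  17  15  17  17  11 107 170 180 146  56 183 193 193
280 201 199 116  58 169 179 165 152 118  36  15  14  11  24  94 143 170 175 174  57  62 194 192 192
284 200 203 199  56  57 156 178 179 141 151 126 151 134 148 148 174 176 169  60  57 176 194 192 191
-8 [[268.6, 205.6], [263.5, 237.3], [364.8, 250.8], [368.6, 218.7]]
0 [[265.7, 212.3], [265.2, 244.5], [367.4, 243.9], [366.6, 211.7]]
8 [[263.8, 219.3], [267.8, 251.3], [369.1, 236.7], [363.7, 205.1]]
```

```bash
python3 - <<'E'
from sil import *
st();p=ctrl.get_obs()['ee_pos']
c,d=ray('wrist',319,214);S=np.c_[xs,ys,zs];c=S.T@(c-O);d=S.T@d
for z in (.066,.070,.074):
  q=(c+d*(z-c[2])/d[2]); print('top in S mm',(q*1e3).round(1), 'foot x0 tilt', np.rad2deg(np.arcsin(-q[0]/.098)))
  G=O+S@(q*[1,1,1]+np.array([.12*.018/.07*0,0,-.0165])+np.array([.0025,0,0]))
  print('grip world',G,'tool move cm',((G+[0,0,.18]-p)*100).round(2))
for dd in (.024,.030,.036,.043): print(dd,((tcp(dd,25,g=.0815)-p)*100).round(2))
E
```

```text
t 14.05 h,ys,ztip mm [-14.2   1.2 250.7] yaw 127.1 F h,ys,z [ 0.1  0.2 -0.4] w 0.09385032842078748 0.0
top in S mm [-9.2  1.7 66. ] foot x0 tilt 5.386272853753611
grip world [ 0.56724003 -0.249536    0.16903189] tool move cm [ -0.73   1.05 -10.07]
top in S mm [-8.3  1.7 70. ] foot x0 tilt 4.844971208535928
grip world [ 0.56672817 -0.24885159  0.17304687] tool move cm [-0.79  1.12 -9.67]
top in S mm [-7.4  1.7 74. ] foot x0 tilt 4.304102705146711
grip world [ 0.56621632 -0.24816718  0.17706185] tool move cm [-0.84  1.19 -9.26]
0.024 [-0.71  0.73 -9.06]
0.03 [-0.55  0.53 -9.6 ]
0.036 [ -0.4    0.33 -10.15]
0.043 [ -0.22   0.09 -10.78]
```

Request:
servo_tool:
  motion:
    - [0.15,-0.75,1.1,-4,0]
    - [0.15,-0.75,1.1,-8,0]
    - [0.15,-0.75,1.1,-9.6,0]
    - [0.15,-0.75,1.1,-9.6,0]
    - [0.15,-0.75,1.1,-9.6,0]
    - [0.6,-0.75,1.1,-9.6,0]
    - [0.6,-0.75,1.1,-9.6,0]
    - [0.6,-0.75,1.1,-9.6,0]
    - [0.6,-0.75,1.1,-9.6,0]
  squeeze: 40

```text
time_s: 15.18
ee_pos: [0.5671, -0.2492, 0.354]
eef_rot: [3.141, 0.001, 2.219]
force: [0.2, 1.0, 3.5]
grip_width: 0.0627
grip_force: 39.6
```

```bash
python3 -c "
from h import *
st();asc(200,170,440,330,3,8)
p=ctrl.get_obs()['ee_pos']
for dd in (.024,.030,.036,.043): print(dd,((tcp(dd,25,g=.0815)-p)*100).round(2))"
```

```text
t 15.175 h,ys,ztip mm [-27.3   1.8 155. ] yaw 127.1 F h,ys,z [-0.7  0.8  3.5] w 0.06271418271595448 39.63250458240509
170 ................................................................................
178 ................................................................................
186 ..........----------.-..........................................................
194 ................................................................................
202 ................................................................................
210 ................................................................................
218 ................................................................................
226 ................................................................................
234 ................................................................................
242 .............................+###################-..............................
250 .........................############################-..........................
258 ......................+#################################-.......................
266 ....................######################################+.....................
274 ...............-################################################+-..............
282 ........++-+-++###################################################++++-+-.......
290 ......-++++++++###################################################+-++++++-.....
298 ....-++++++++######################################################--+++++++....
306 ..-+++++++-+######+##+##############################################+-+++++++-..
314 .++++++++++##########################################################+-++++++++-
322 ++++++++++####################################################-.+######-++++++++
0.024 [ 0.04 -0.35  0.51]
0.03 [ 0.19 -0.55 -0.03]
0.036 [ 0.35 -0.75 -0.57]
0.043 [ 0.53 -0.99 -1.21]
```

Request:
servo_tool:
  motion:
    - [0.6,0.12,-0.16,0,0]
    - [0.6,0.24,-0.32,0,0]
    - [0.6,0.3,-0.38,-0.2,0]
    - [0.6,0.35,-0.45,-0.4,0]
    - [0.6,0.35,-0.45,-0.4,0]

```text
time_s: 15.85
ee_pos: [0.5706, -0.2537, 0.3495]
eef_rot: [-3.141, -0.0, 2.219]
force: [-5.0, 2.9, 4.2]
grip_width: 0.0622
grip_force: 39.7
```

```bash
python3 -c "
from h import *
st();print(ctrl.get_obs()['force']@np.c_[xs,ys,zs])"
```

```text
t 15.85 h,ys,ztip mm [-21.7   1.9 150.5] yaw 127.1 F h,ys,z [-5.3 -2.2  4.2] w 0.062210126929624646 39.6973979473114
[-3.03308264 -2.22416931  6.03936171]
```

Request:
servo_tool:
  motion:
    - [0.6,0.05,-0.07,-0.2,0]
    - [0.6,0.1,-0.13,-0.4,0]
    - [0.6,0.1,-0.13,-0.4,0]
    - [0.6,0.1,-0.13,-0.4,0]

```text
time_s: 16.35
ee_pos: [0.5715, -0.255, 0.346]
eef_rot: [-3.141, 0.0, 2.219]
force: [-5.7, 2.4, 5.6]
grip_width: 0.0623
grip_force: 39.7
```

```bash
python3 -c "
from h import *
st();print(ctrl.get_obs()['force']@np.c_[xs,ys,zs])"
```

```text
t 16.35 h,ys,ztip mm [-20.1   1.8 147. ] yaw 127.1 F h,ys,z [-5.4 -3.   5.6] w 0.062345042390451036 39.737645387649536
[-2.52170745 -3.01448625  7.35250879]
```

Request:
servo_tool:
  motion:
    - [0.6,0.05,-0.07,-0.2,0]
    - [0.6,0.1,-0.13,-0.4,0]
    - [0.6,0.1,-0.13,-0.4,0]
    - [0.6,0.1,-0.13,-0.4,0]

```text
time_s: 16.85
ee_pos: [0.5724, -0.2566, 0.3435]
eef_rot: [-3.142, 0.002, 2.218]
force: [-10.9, 2.4, 16.2]
grip_width: 0.0624
grip_force: 39.9
```

```bash
python3 -c "
from h import *
st();print(ctrl.get_obs()['force']@np.c_[xs,ys,zs])"
```

```text
t 16.85 h,ys,ztip mm [-18.3   1.5 144.5] yaw 127.1 F h,ys,z [-8.5 -7.1 16.2] w 0.06237793505740991 39.90534782409668
[-0.90374803 -7.14907193 18.25137591]
```

Request:
servo_tool:
  motion:
    - [0.6,-0.08,-0.06,0,0]
    - [0.6,-0.05,-0.1,-0.1,0]
    - [0.6,-0.03,-0.13,-0.2,0]
    - [0.6,-0.03,-0.13,-0.2,0]

```text
time_s: 17.35
ee_pos: [0.5723, -0.2577, 0.3427]
eef_rot: [3.14, 0.004, 2.219]
force: [-10.8, 3.8, 23.8]
grip_width: 0.0618
grip_force: 40.0
```

```bash
python3 -c "
from h import *
st();print(ctrl.get_obs()['force']@np.c_[xs,ys,zs],(ctrl.get_obs()['ee_pos']-O-[0,0,.18])@np.c_[xs,ys,zs]*1e3)"
```

```text
t 17.35 h,ys,ztip mm [-17.4   0.8 143.7] yaw 127.1 F h,ys,z [-9.6 -6.3 23.8] w 0.061805439951067284 39.97100472450256
[ 1.4011327  -6.25188809 25.64986942] [-0.69010538  0.76241684 39.76146067]
```

Request:
servo_tool:
  motion:
    - [0.6,0,0,0.05,-4]
    - [0.6,0,0,0.05,-8]
    - [0.6,0,0,0.05,-12]
    - [0.6,0,0,0.05,-16]
    - [0.6,0,0,0.05,-16]

```text
time_s: 17.98
ee_pos: [0.5727, -0.258, 0.3433]
eef_rot: [3.137, 0.006, 1.94]
force: [-3.4, -1.6, 19.8]
grip_width: 0.0626
grip_force: 40.8
```

```bash
python3 -c "
from h import *
st();o=ctrl.get_obs();print(o['force']@np.c_[xs,ys,zs],(o['ee_pos']-O-[0,0,.18])@np.c_[xs,ys,zs]*1e3,o['moment'])"
```

```text
t 17.975 h,ys,ztip mm [-17.    0.9 144.3] yaw 111.1 F h,ys,z [-0.8 -3.7 19.8] w 0.06258042174692813 40.81840750586707
[ 7.67654416 -3.69353881 18.30487305] [-0.04957539  0.89734129 40.12918787] [0.1869938  0.04151387 1.07045718]
```

Request:
servo_tool:
  motion:
    - [0.1,0,0,0,0]
    - [0.1,0,0,0,0]
    - [0.1,0,0,0,0]
    - [0.1,0,0,5,0]
    - [0,0,0,10,8]
    - [0,0.2,-0.2,10.5,16]
    - [0,0.2,-0.2,10.5,16]
    - [0,0.2,-0.2,10.5,16]

```text
time_s: 18.98
ee_pos: [0.5744, -0.2596, 0.444]
eef_rot: [-3.141, -0.002, 2.216]
force: [0.2, -0.5, 1.9]
grip_width: 0.0938
grip_force: 0.0
```

```bash
python3 - <<'E'
from sil import *
st()
w=np.mean([cam('wrist').astype(float) for _ in range(6)],0).mean(2)
np.save('wavg2.npy',w)
for v in range(190,300,4): print(v,' '.join('%3d'%x for x in w[v,262:382:5]))
m,s=mask('wrist',(240,120,410,330),95);print(s)
for y0 in (-25,-12,0):
  b=fitp({'wrist':m},[(0,0,-40,0,0,y0)]);print(b[0],b[1].round(1))
for yw in(-20,-12,0):
  A,t=pose((0,0,-40,0,0,yw));print(yw,[proj('wrist',A@np.array(p)/1+t).round(1).tolist() for p in ((-.031,.01,.098),(-.031,-.01,.098),(.031,-.01,.098),(.031,.01,.098))])
E
```

```text
t 18.975 h,ys,ztip mm [-14.7   1.3 245. ] yaw 126.9 F h,ys,z [ 0.5 -0.1  1.9] w 0.09376535998948898 0.0
190 195 194 195 196 196 195 192 191 192 192 194 193 194 190 189 190 188 190 191 189 191 193 192 193
194 195 192 193 194 195 195 192 191 117  43  18  13  33  92 169 189 189 190 191 191 194 193 192 194
198 192 192 194 193 196 198 113  15  13  15  14  13  13  12  11  68 190 191 189 189 193 191 189 192
202 191 193 192 194 197  69  13  14  15  13  13  14  16  14  14  14  12 188 194 192 192 187 186 189
206 195 196 122 112  58  14  18  14  12  14  14  16  13  13  15  14  14  18 190 193 192 189 189 192
210 196 151  11  11  11  12   7  11  12  14  15  14  17  13  15  15  13  13  27 190 189 188 192 189
214 194  75  14  14  17  15  15   9  15   7   8  10   8  14  19  13  15  13  13 149 188 190 189 190
218 194  24  19  17  17  15  14  15  14  14  15  14  14   8   8   8   8  14  14  26 180 191 190 191
222 194  11  23  20  18  17  17  16  11  15  15  17  14  15  15  14  12   8   9   8 154 192 192 192
226 194  17  23  21  22  20  21  20  16  17  17  17  14  15  12  13  15  12  14  13  41 188 191 
[... 1505 characters left out ...]
90 199 200 200 101  57  95 178 176 178 171 130 143 134 169 177 178 178 119  59  58 196 196 196 190
294 200 199 200 200  56  58  63 145 177 172 177 178 177 178 176 171  78  57  57 172 197 198 196 193
298 196 198 197 198 198  63  60  55  70 110 156 153 157 137  76  56  59  57 166 196 195 195 194 192
[ 264  193  100   96 7548]
0.986036343956818 [ -3.7  -1.2 -47.7  -0.5  -1.5  -6.7]
0.9877310962895695 [ -5.4  -1.5 -48.2   0.    0.4 -12.6]
0.9725624623642963 [  0.1  -0.9 -46.5  -0.6  -6.1   1.8]
-20 [[275.5, 202.9], [264.2, 232.3], [358.3, 265.6], [368.6, 235.4]]
-12 [[271.4, 208.8], [264.3, 239.4], [362.3, 259.5], [368.2, 228.2]]
0 [[266.9, 218.5], [266.4, 250.0], [366.5, 249.4], [365.7, 217.8]]
```

The bar has turned about −11° and stayed about 10 mm deeper, so the lugs are under the ledge. Next I'll use the half-open fingers as a two-pin key on the bar and turn it the rest of the way.

Request:
servo_tool:
  motion:
    - [0.574,-0.25,0.23,0,10]
    - [0.574,-0.25,0.23,0,20]
    - [0.574,-0.25,0.23,0,30]
    - [0.574,-0.25,0.23,0,40]
    - [0.574,-0.25,0.23,0,50]
    - [0.574,-0.25,0.23,-2,53]
    - [0.574,-0.25,0.23,-5,53]
    - [0.574,-0.25,0.23,-7,53]
    - [0.574,-0.25,0.23,-8,53]
    - [0.574,-0.25,0.23,-8,53]

```text
time_s: 20.58
ee_pos: [0.5721, -0.2568, 0.3717]
eef_rot: [-3.139, 0.009, -3.139]
force: [-7.1, 8.6, 42.2]
grip_width: 0.04
grip_force: 21.7
```

```bash
python3 -c "
from h import *
st();print(ctrl.get_obs()['qpos'])"
```

```text
t 20.575 h,ys,ztip mm [-18.3   1.2 172.7] yaw -179.9 F h,ys,z [-11.2  -0.4  42.2] w 0.03999379288798897 21.735768243670464
[-4.80473735e-01  4.96696794e-01  1.32577099e+00  1.83521611e-03
  1.30982517e+00 -2.05390740e+00]
```

Request:
servo_tool:
  motion:
    - [0.468,0,0,3,0]
    - [0.468,0,0,4,8]
    - [0.468,0,0,4,10]
    - [0.468,0,0,4,10]
    - [0.468,0,0,2.5,10]
    - [0.468,0,0,1,10]
    - [0.468,0,0,0.3,10]
    - [0.468,0,0,0.3,10]

```text
time_s: 21.58
ee_pos: [0.5718, -0.2573, 0.3673]
eef_rot: [3.141, -0.001, -2.965]
force: [0.5, -0.4, -0.2]
grip_width: 0.0501
grip_force: 0.0
```

```bash
python3 - <<'E'
from sil import *
st()
m,s=mask('wrist',(150,100,490,380),42);print(s)
w=ld('wrist')
import cv2
g=cv2.imread('raw_wrist.png',0)
for v in range(130,400,9): print(v,''.join('#' if x<30 else '+' if x<60 else '-' if x<110 else '.' for x in g[v,180:460:4]))
E
```

```text
t 21.575 h,ys,ztip mm [-18.    0.6 168.3] yaw -169.9 F h,ys,z [ 0.6  0.2 -0.2] w 0.050083400672506974 0.0
[  150   208   224   172 16471]
130 ......................................................................
139 .-.......................+............................................
148 ..-...................................................................
157 ...--.................................................................
166 ...-####.....-........................................................
175 #########.............................................................
184 ####+.................................................................
193 -.....................................................................
202 ...............+---------------.......................................
211 ...........----------....+##########+.................................
220 .........-----.--....+##################-.............................
229 ........----.......########################...........................
238 ......----..--...+##########################..............
[... 587 characters left out ...]
##-.####-------..........
319 .........--------###############################.-####-------.........
328 ........--------####-.-##########################.####+--------.......
337 ####...--------#####........---......##########-...####+--------...###
346 ####..--------+####.....................+##+.......-####---------.-###
355 ####+--------+####+.................................#####---------####
364 ++++#-------+++###...................................###+---------#-++
373 -++++------++++##....................................-##+---------+-++
382 ++++++++++++++++++++++++++++++++++++++++++++++++++++++++++++++++++++++
391 ++------+----+---+-----+-+------+---+---------------+----+-------+---+
```

Request:
servo_tool:
  motion:
    - [0.468,0,0,-0.3,0]
    - [0.468,0,0,-0.6,0]
    - [0.468,0,0,-0.6,0]
    - [0.468,0,0,-0.6,0]

```text
time_s: 22.12
ee_pos: [0.5718, -0.2573, 0.3623]
eef_rot: [-3.142, 0.0, -2.965]
force: [1.0, 0.0, -0.4]
grip_width: 0.0499
grip_force: 0.0
```

```bash
python3 -c "
from h import *
st()"
```

```text
t 22.125 h,ys,ztip mm [-18.1   0.6 163.3] yaw -169.9 F h,ys,z [ 0.6  0.8 -0.4] w 0.049893759581148306 0.0002933103633040446
```

Request:
servo_tool:
  motion:
    - [0.468,0,0,0,-8]
    - [0.468,0,0,0,-16]
    - [0.468,0,0,0,-24]
    - [0.468,0,0,0,-32]
    - [0.468,0,0,0,-40]
    - [0.468,0,0,0,-40]

```text
time_s: 22.88
ee_pos: [0.5718, -0.2571, 0.3626]
eef_rot: [3.141, 0.0, 2.621]
force: [-1.8, 2.2, 2.5]
grip_width: 0.0497
grip_force: 1.7
```

```bash
python3 -c "
from h import *
st();print(ctrl.get_obs()['moment'])"
```

```text
t 22.875 h,ys,ztip mm [-18.2   0.8 163.6] yaw 150.2 F h,ys,z [-2.8 -0.1  2.5] w 0.04968501775500879 1.6770980815635994
[0.40752373 0.24628239 0.0981246 ]
```

Request:
servo_tool:
  motion:
    - [0.468,0,0,0,-7]
    - [0.468,0,0,0,-14]
    - [0.468,0,0,0,-21]
    - [0.468,0,0,0,-28]
    - [0.468,0,0,0,-35]
    - [0.468,0,0,0,-42]
    - [0.468,0,0,0,-48]
    - [0.468,0,0,0,-48]

```text
time_s: 23.88
ee_pos: [0.5719, -0.2573, 0.3622]
eef_rot: [3.141, 0.0, 1.786]
force: [0.9, -0.3, 1.3]
grip_width: 0.0499
grip_force: 1.5
```

```bash
python3 - <<'E'
from sil import *
st();print(ctrl.get_obs()['moment'])
mask('wrist',(150,100,490,380),42)
g=cv2.imread('raw_wrist.png',0)
for v in range(166,400,7): print(v,''.join('#' if x<11 else '+' if x<18 else '-' if x<60 else '.' for x in cv2.GaussianBlur(g,(5,5),0)[v,200:440:3]))
E
```

```text
t 23.875 h,ys,ztip mm [-18.    0.7 163.2] yaw 102.3 F h,ys,z [0.8 0.5 1.3] w 0.04985608897679071 1.471965724976485
[ 0.05057322 -0.09506288  0.08913634]
166 ................................................................................
173 ................................................................................
180 ................................................................................
187 ................................................................................
194 ................................................................................
201 ................................................................................
208 ................................................................................
215 ................................................................................
222 ................................................................................
229 ........................................------..................................
236 .........................--......-++++++++++-+++-+++-...........................
243 ........
[... 1242 characters left out ...]
.-##+##-.---------..
348 .------------#####+--.........---------------+------++--......-##+##-.----------
355 ------------######----............----------------+-...........+####+-.---------
362 -------------####..---..........................................###+--.---------
369 -------------###................................................-##--...--------
376 -------------+#-.................................................+#--....-------
383 --------------------------------------------------------------------------------
390 --------------------------------------------------------------------------------
397 --------------------------------------------------------------------------------
```

Request:
servo_tool:
  motion:
    - [0.468,0,0,0,-6]
    - [0.468,0,0,0,-12]
    - [0.468,0,0,0,-18]
    - [0.468,0,0,0,-22]
    - [0.468,0,0,0,-22]
    - [0.468,0,0,0,-22]

```text
time_s: 24.68
ee_pos: [0.5717, -0.2574, 0.3619]
eef_rot: [-3.141, -0.0, 1.401]
force: [-2.1, -0.3, -1.2]
grip_width: 0.0501
grip_force: 1.0
```

```bash
python3 - <<'E'
from sil import *
st();print(ctrl.get_obs()['moment'])
mask('wrist',(150,100,490,380),42)
g=cv2.imread('raw_wrist.png',0)
for v in range(222,370,7): print(v,''.join('#' if x<11 else '+' if x<18 else '-' if x<60 else '.' for x in cv2.GaussianBlur(g,(5,5),0)[v,200:440:3]))
E
```

```text
t 24.675 h,ys,ztip mm [-18.    0.5 162.9] yaw 80.3 F h,ys,z [-1.  -1.8 -1.2] w 0.05006334905758379 0.9640118656159302
[-0.15005863  0.32317185  0.05749359]
222 .......................................----+++---...............................
229 ..................................-++++-++--+----++-++-.........................
236 .......................+##+---.-#++#+---++---------------+-......-..............
243 ....................-+++++###########+--+++----------------++...................
250 ..................-++++----+++#########+----+----------------++.................
257 .................+++++--++---++##########+---------------------+................
264 ................-+++---------+++++##########+-------------------+-..............
271 ..................-+--------------++##########+------------------+..............
278 ...................--+---------------++##########---------+-.....--.............
285 ...................--#-----------------+++#########+------+#-...................
292 ..................--##.-++---------------++##########+----##+-..................
299 .....
[... 225 characters left out ...]
###-................
320 ...............-+###+.....-+-----++----------------++###########-...............
327 ..............-+####........---+---++----------------++####+#####-..............
334 .............-+####-..........--------+---------------++#----#####-.............
341 ............-+####+.............--------+------------++----...#####-............
348 ...........--#####.............+-...--------------++---.......-+####-...........
355 ..........--#####-............-#++-........-------.............+####+-..........
362 .-.......----###+..............-----............................##++--..........
369 ........-----+##.................-----..........................-##--...........
```

Request:
servo_tool:
  motion:
    - [0.468,0,0,0,-3]
    - [0.468,0,0,0,-3]
    - [0.468,0,0,0,7]
    - [0.468,0,0,0,12]
    - [0.468,0,0,4,12]
    - [0.3,0,0,8,22]
    - [0,0.2,-0.2,8.2,32]
    - [0,0.2,-0.2,8.2,42]
    - [0,0.2,-0.2,8.2,47]
    - [0,0.2,-0.2,8.2,47]

```text
time_s: 25.98
ee_pos: [0.5739, -0.2593, 0.4444]
eef_rot: [3.141, 0.001, 2.22]
force: [-0.6, 0.4, 0.2]
grip_width: 0.0935
grip_force: 0.0
```

```bash
python3 - <<'E'
from sil import *
st()
m,s=mask('wrist',(240,120,410,330),95);print(s)
for q0 in [(0,0,-40,0,0,-90),(0,0,-36,0,0,-80),(0,0,-36,0,0,-100)]:
  b=fitp({'wrist':m},[q0]);print(b[0],b[1].round(1))
w=np.mean([cam('wrist').astype(float) for _ in range(6)],0).mean(2)
for v in range(190,300,4): print(v,' '.join('%3d'%x for x in w[v,262:382:5]))
for d in(-36,-40):
 for yw in(-90,-80):
  A,t=pose((0,0,d,0,0,yw));print(d,yw,[proj('wrist',A@np.array(p)+t).round(1).tolist() for p in ((-.031,.01,.098),(-.031,-.01,.098),(.031,-.01,.098),(.031,.01,.098))])
E
```

```text
t 25.975 h,ys,ztip mm [-15.2   1.1 245.4] yaw 127.2 F h,ys,z [-0.7 -0.2  0.2] w 0.09352872664722663 0.0
[ 268  184   99  109 7896]
0.9820420244148779 [ -2.2   1.4 -44.4  -0.5   1.2 -88.6]
0.9772603270117521 [ -4.7  -0.4 -43.7   2.5  -0.6 -83.8]
0.9859155087715946 [ -2.1   2.4 -44.4  -0.5   2.4 -96. ]
190 195 194 198 196 197 195 194 191 108  14  13  14  15  15  36 189 189 190 192 191 192 193 193 195
194 196 193 194 194 196 195 192 191 103  13  15  16  16  13  28 189 190 192 190 190 195 193 191 194
198 193 194 194 194 196 196 196 162  21  14  15  16  14  15   8 144 193 192 190 190 194 191 191 193
202 192 195 195 194 196 196  43  14   9  12  15  15  16  14   8  14  22 190 194 191 192 189 187 192
206 196 195 192 194 197  32  16  15   8  14  18  17  16  14   9  13  14  15 191 194 193 190 189 191
210 197 193 190 193  51  14  15  15   9  14  17  16  17  15   5  15  15  13  14 191 190 189 192 190
214 195 192 193 150  13  17  16  15  12  14  15  17  14  14   7  15  15  15  14  91 190 189 192 190
218 194 191 195  17  18  15  16  15  11  14  17  17  16  15   7  16  15  13  14  11 182 191 193 19
[... 1593 characters left out ...]
 191 192
286 200 200 181  57 100 173 131  29  23  18  18  16  19  20  15  13 110 174 129  58  89 193 190 191
290 198 202 199  96  56 102 177 179 101  31  22  21  18  24  69 175 179 129  59  56 197 197 195 190
294 199 200 198 200  58  58  63 151 178 178 180 169 181 179 179 174  81  57  57 178 197 199 196 193
298 197 198 198 199 199  60  60  57  72 116 165 161 165 144  82  57  58  57 168 196 195 195 195 193
-36 -90 [[332.3, 184.8], [300.3, 185.0], [300.1, 284.7], [333.4, 284.5]]
-36 -80 [[323.4, 182.9], [291.9, 188.4], [309.3, 286.7], [342.1, 280.7]]
-40 -90 [[332.1, 186.6], [300.6, 186.8], [300.4, 285.0], [333.2, 284.8]]
-40 -80 [[323.4, 184.8], [292.4, 190.2], [309.5, 287.1], [341.8, 281.1]]
```

The bar now lies along the socket's x, and the fit puts the cartridge about 4 mm higher than when it sat under the ledge, so it is in the catch. The gripper is open and clear.

```bash
python3 -c "
from h import *
print(ctrl.hand_in())"
```

```text
the job is handed in; nothing more can be done
None
```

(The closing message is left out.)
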